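# Shut and lock a lamp-bay panel

### The job

The lamp bay of the microscope's light source has been left open. With a fingertip push the hinged grey panel down until it is fully shut, and only then set the fingertip in the slot of the orange quarter-turn fastener and turn it clockwise (seen from above) to its stop so that the panel is locked. Nothing needs to be gripped or lifted; leave the bottle, the slide box and the lens jar where they stand, and finish with the hand clear of everything.

Things in the scene. Friction and masses are not known exactly. Their poses are not given: they have to be found in the camera images.
- unit: White light-source unit, fixed: 260 (x) x 280 (y) x 100 mm high at the rim of its open bay. Origin: centre of underside, z up, front looks along its -x. Rear deck (x +70 to +130 mm) 106 mm high with black vents. Panel hinge line parallel to y at x = +70, z = +100 mm. Shut, the grey panel (196 x 280 x 8 mm) covers the bay, upper face at z = 108 mm.
- panel (a joint): Opening angle of the grey panel (rad): 0 fully shut (level, at a hard stop), growing as its front edge rises; it starts between about 0.3 and 0.6. A stiff hinge keeps it where it is left; pushing it down by its front part takes about 2 to 4 N. The panel reaches 198 mm forward of the hinge.
- dial (a joint): Angle of the quarter-turn fastener (rad): 0 open, 1.57 locked (hard stop), growing clockwise seen from above; starts between 0 and 0.3. Slot along the unit's y at 0, along its x at 1.57. Friction 0.12 N m (5 N at 25 mm); stays where left. Its steel tongue under the panel swings below a keeper on the bay's front wall; turned before the panel is shut it strikes the keeper.
- dial_center (a point): On the fastener's axis, level with its top, 15 mm above the panel face. Panel shut: unit frame x = -75, y = 0, z = +123 mm. Disc 92 mm across inside a fixed aluminium collar (108 mm outside, same height). Two orange half-moons 13 mm high leave between them a straight slot 44 mm wide, 92 mm long, across the middle; its black floor is 13 mm below this point.
- slot_end (a point): Point on the floor of the slot, 25 mm from the axis towards the slot end that bears the white pointer; turns with the fastener. The pointer aims at the red mark (unit's +y side) when open and at the green mark (unit's +x side) when locked.
- push_left (a point): Point on the panel's plain upper face, 130 mm forward of the hinge and 95 mm to the unit's +y side of the fastener's middle; moves with the panel.
- push_right (a point): The same on the unit's -y side.
- oil_bottle: Amber immersion-oil bottle, loose, 36 mm across, 75 mm high, near the unit; leave alone. Origin: centre of its underside.
- slide_box: Blue box with white lid for slides, loose, 87 x 62 x 36 mm high, near the unit; leave alone. Origin: centre of its underside.
- lens_can: Clear jar with black cap for an objective lens, loose, 44 mm across, 60 mm high, near the unit; leave alone. Origin: centre of its underside.

How it is judged:
By the outcome, as a careful person would: the job done as asked, in the order asked, and still so for the second after the job is handed in, with the robot touching nothing.
It also fails if it takes over 53 s, if anything falls off the work surface, if the arm or the gripper's body presses on something with over 40 N, if the wrist force passes 120 N, or if a joint passes its speed limit or range.

### The arm

A 6-joint arm with a two-finger parallel gripper is mounted at the origin on the work surface. World frame = base frame: x ahead of the robot, y to its left, z up, the work surface at z = 0. Lengths are in mm, angles in rad, forces in N, time in s.
With the tool pointing down it reaches from about 350 to 775 mm from the base axis. Payload 7.3 kg.
Tool frame: the origin (TCP) lies midway between the tips of the shut fingers; the grasp point (between the pads) lies 19 mm behind it (bot.grip_depth is the distance from the TCP to the grasp point, in mm); z points along the fingers, x is the direction in which the jaws open and shut, and the axes are right-handed (so a half turn about z gives the same grasp; the last joint's range is limited). The gripper opens to 92 mm and grips with 3 to 60 N. Pads are 19 mm wide; open, the fingers measure 130 mm over their backs; the gripper's body (75 mm by 190 mm) begins 47 mm behind the grasp point.
Start: joints at [-1.486, 0.342, 1.524, -0, 1.275, -0.146], TCP at [120.119, -511.093, 226.741] pointing down, gripper open.
Joint ranges: [-2.53, 2.53], [-0.77, 2.02], [0.04, 2.7], [-1, 4.14], [0.28, 2.66], [-3.11, 3.11]. Speed limits (rad/s): [2.57, 2.57, 3.14, 3.14, 3.14, 3.14].

### API

Orientations are given as [roll, pitch, yaw] about the fixed x, y, z axes, in that order (R = Rz(yaw) Ry(pitch) Rx(roll)).
In Python, from plant import bot gives the robot as it stands. The module is installed in compiled form; this text tells all that it offers.
- The arm moves only by the shell command python3 -m inch 'ROWS'. ROWS is JSON, a list that holds one entry, the list of rows, each a list of 7 numbers: the shift along the tool's x, y, z each as a share of 0.2 m, from -1 to 1, then the turn, a rotation vector about the tool's x, y, z each as a share of 45 degrees, from -1 to 1, then the closure, from -1 (fully open) to 1 (shut), so that 0 is half open. A call has exactly 10 rows; each row is the pose to reach, as a shift and turn from the pose commanded when the call began, along the tool's axes at that moment; what a row does not reach only later rows make up. A row lasts 1/8 s, in which the tool goes at most 62.5 mm and 10.7 degrees, less where a joint would pass 70% of its speed; a pose out of reach is approached as far as the arm can. A call with a number of a shift or a turn outside -1 to 1 is refused whole. A call with a gripper value outside its range is refused whole. The fingers move at their own pace and stop on an object; the grip force is fixed at half the most. Time passes only in rows, so rows that repeat a pose let the fingers close, or fill a call up. It gives the time, the measured TCP pose, the force and the opening at its end, in the units of the state.
- bot.get_obs(): the state, without advancing time (a new reading comes with each control period).
- bot.capture(name): name is "scene" or "top" or "wrist"; returns the picture (420x560x3 uint8, red, green, blue); there is no depth.
- bot.camera_params(name): a dict with "fx", "fy", "cx", "cy" (pixels), "R" (3x3) and "t" (3): a world point X has camera coordinates R X + t; the wrist camera has in their place "T_tool_cam" (4x4, takes a point from camera to tool coordinates, whose origin is the TCP and whose axes are the tool frame's). Camera axes: x right, y down, z forward; pixel columns grow to the right and rows downward; lengths in mm; the calibration is good to about 2 mm. A picture is of the moment at which its call begins: read the wrist's pose just before it. camera_params takes no time and is no camera call.
- bot.close_job(): hands the job in, once; it reports no verdict.
The state is a dict: "time": time; "joint_positions": joint angles; "dq": joint speeds; "tau": joint torques, N m; "tool_pos": TCP position; "tcp_rot": TCP orientation; "contact_force": force on the tool from outside, world axes, zero at the start; "moment": the same for the moment, N m; "grip_width": finger opening in mm.
Only numpy, scipy, OpenCV 4.12 (cv2) and the standard library are available. Lean on these libraries where they do the work, as an engineer would, in place of code of your own. Each camera call takes 0.05 s, during which the arm holds its last target.

## Working session

There is one attempt and no reset: what is moved stays moved. The work goes in short steps, Python scripts to look and compute and a shell command to move; the robot and the scene stay as the last step left them, time stands still between calls to the robot, and variables do not carry over. Pictures are saved under pics/ and viewed, and the job is handed in when it is done.

```bash
mkdir -p pics; python3 - <<'E'
from plant import bot
import cv2,json
print(bot.get_obs())
for n in ("scene","top","wrist"):
    im=bot.capture(n); cv2.imwrite(f"pics/{n}0.png",im[:,:,::-1]); print(n,bot.camera_params(n))
E
```

```text
{'time': 0.0, 'joint_positions': array([-1.48598932e+00,  3.42723618e-01,  1.52497580e+00, -1.91485088e-05,
        1.27539289e+00, -1.46008071e-01]), 'dq': array([ 9.95734163e-04, -5.76225914e-04, -9.15899393e-04, -7.57967271e-05,
        1.06602533e-03, -8.19540242e-04]), 'tau': array([ 9.26639805e-04, -4.31243849e+01, -2.44224983e+01,  7.17474218e-02,
        5.58800879e-02, -1.50353062e-04]), 'tool_pos': array([ 120.08346007, -510.68431376,  226.05887865]), 'tcp_rot': array([-3.14139259e+00,  1.48635913e-03, -1.33997551e+00]), 'contact_force': array([-0.10615838, -0.48406442, -0.15970263]), 'moment': array([ 0.00264625, -0.03304745,  0.00211999]), 'grip_width': 91.73005149614936}
scene {'fx': 395.08765691142935, 'fy': 395.08765691142935, 'cx': 281.8230910999084, 'cy': 209.2041579743771, 'R': array([[-0.12564731,  0.99197758,  0.01390106],
       [ 0.77007677,  0.10635539, -0.62902329],
       [-0.62545546, -0.0683302 , -0.77726215]]), 't': array([  20.37364205, -373.42718089, 1266.65176056])}
top {'fx': 536.6150848433361, 'fy': 536.6150848433361, 'cx': 269.8747884420856, 'cy': 210.5219917643215, 'R': array([[ 0.01118563, -0.99992774, -0.00440386],
       [-0.98193477, -0.0101522 , -0.18894719],
       [ 0.18888883,  0.0064378 , -0.98197738]]), 't': array([  46.65606638,  552.55164303, 1392.02803736])}
wrist {'fx': 296.8048588781797, 'fy': 296.8048588781797, 'cx': 285.7000781290884, 'cy': 203.05927274145031, 'T_tool_cam': array([[ 9.99999828e-01,  4.73781118e-04,  3.46460051e-04,
         1.16230011e+00],
       [-5.53794107e-04,  9.57176316e-01,  2.89505085e-01,
        -7.73536819e+01],
       [-1.94461312e-04, -2.89505227e-01,  9.57176413e-01,
        -1.56936767e+02],
       [ 0.00000000e+00,  0.00000000e+00,  0.00000000e+00,
         1.00000000e+00]])}
```

View pics/scene0.png

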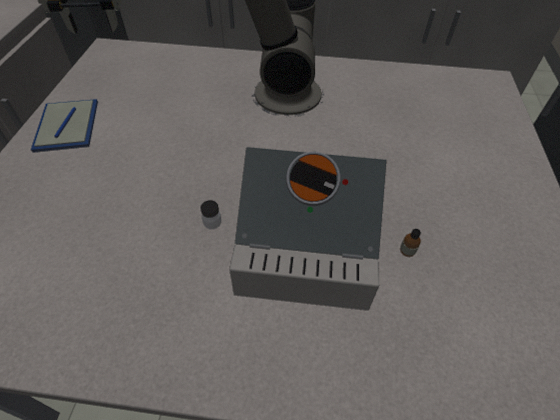

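View pics/top0.png

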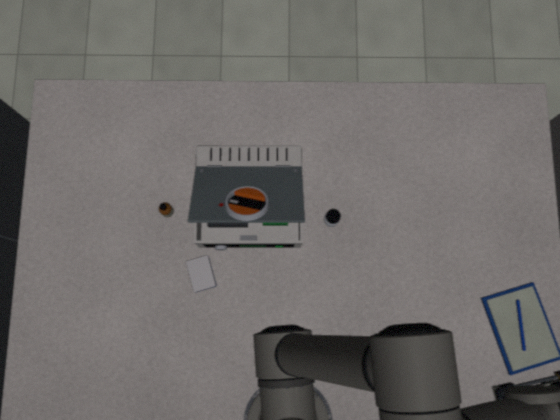

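The scene view, taken from behind the unit, shows the panel raised, with the dial at about (313,178) and the rear deck and vents at (305,265). The top view shows the unit at about x 197–302, y 147–247, and the dial at (247,202). The slide box is at (201,273), the bottle at (165,208) and the jar at (333,216). I'll zoom in to get precise corners.

```bash
python3 - <<'E'
import cv2
a=cv2.imread("pics/top0.png")[130:300,150:350]; a=cv2.convertScaleAbs(a,alpha=1.6)
cv2.imwrite("pics/topz.png",cv2.resize(a,(700,595),interpolation=cv2.INTER_CUBIC))
a=cv2.imread("pics/scene0.png")[135:315,195:435]; a=cv2.convertScaleAbs(a,alpha=1.6)
cv2.imwrite("pics/scenez.png",cv2.resize(a,(792,594),interpolation=cv2.INTER_CUBIC))
E
```

```text
(no output)
```

View pics/topz.png

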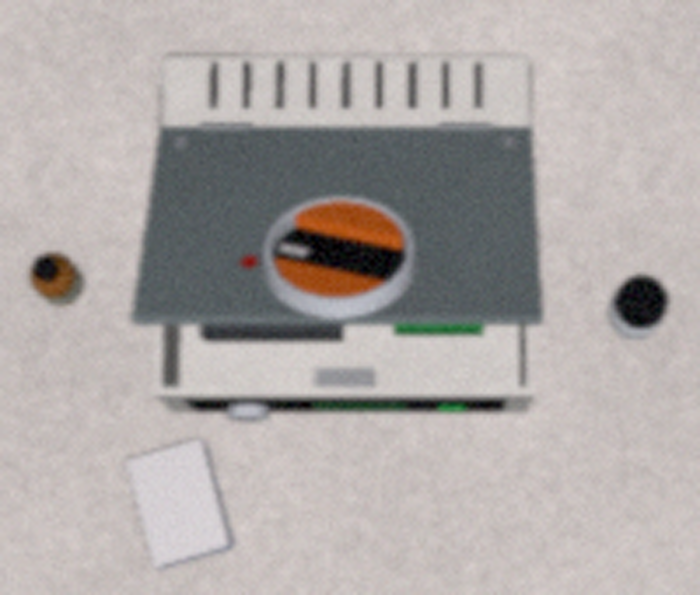

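View pics/scenez.png

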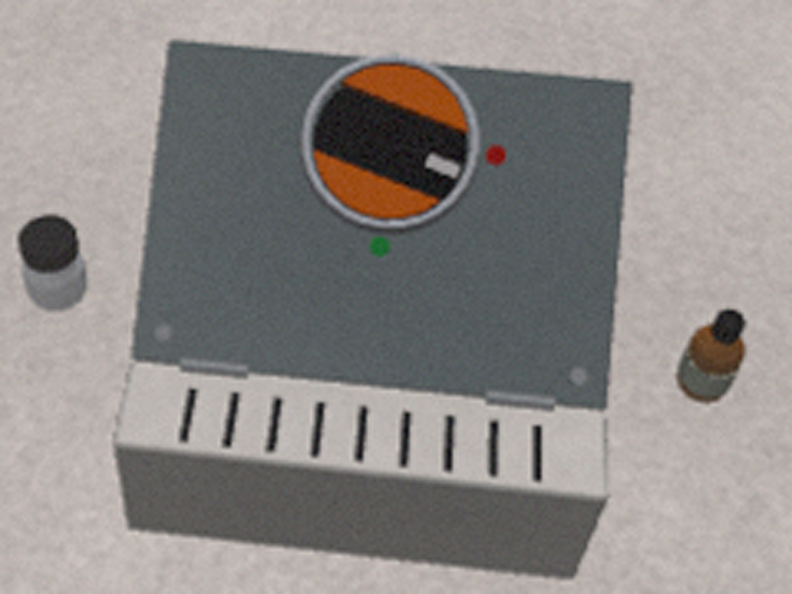

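```bash
cat > h.py <<'E'
import numpy as np
from plant import bot
C={n:bot.camera_params(n) for n in("top","scene")}
def ray(n,u,v):
    c=C[n];d=np.array([(u-c['cx'])/c['fx'],(v-c['cy'])/c['fy'],1]);R=np.array(c['R']);return -R.T@c['t'],R.T@d
def plane(n,u,v,z):
    o,d=ray(n,u,v);return o+d*(z-o[2])/d[2]
def tri(a,b):
    o1,d1=ray("top",*a);o2,d2=ray("scene",*b)
    s=np.linalg.lstsq(np.c_[d1,-d2],o2-o1,rcond=None)[0];p=o1+s[0]*d1;q=o2+s[1]*d2
    return (p+q)/2,np.linalg.norm(p-q)
T=lambda x,y:(150+x/3.5,130+y/3.5)
S=lambda x,y:(195+x/3.3,135+y/3.3)
E
python3 - <<'E'
from h import *
np.set_printoptions(precision=1,suppress=True)
for z,x,y in((106,165,54),(106,529,54),(106,163,128),(106,530,128),(100,162,397),(100,531,397)):print("top",plane("top",*T(x,y),z))
for x,y in((117,445),(605,495)):print("sc",plane("scene",*S(x,y),106))
for nm,a,b in(("frontR",(541,321),(170,40)),("frontL",(133,321),(632,82)),("collar",(340,248),(392,139)),("red",(249,262),(496,155)),("ptr",(294,249),(441,165)),("cap",(640,300),(49,242)),("bot",(45,268),(729,325))):print(nm,*tri(T(*a),S(*b)))
for x,y in((128,459),(203,439),(157,567),(232,546)):print("box",plane("top",*T(x,y),36))
E
```

```text
top [715.8 247.3 106. ]
top [718.5 -28.7 106. ]
top [657.7 246.7 106. ]
top [660.4 -29.5 106. ]
top [454.7 240.7 100. ]
top [457.6 -30.6 100. ]
sc [721.7 -26.9 106. ]
sc [716.7 245.9 106. ]
frontR [496.  -32.  207.3] 0.8651379198498168
frontL [493.1 247.3 206.9] 0.38790595207766054
collar [548.1 107.9 194.5] 1.3409647450400655
red [540.2 171.3 181.6] 0.4729930693266582
ptr [550.3 139.7 179. ] 1.261300630361382
cap [ 540.  -117.3   50.7] 0.7110547646806152
bot [557.7 338.8  63.7] 0.8213012018336084
box [414.9 274.2  36. ]
box [430.9 217.3  36. ]
box [333.4 248.9  36. ]
box [349.8 192.6  36. ]
```

```bash
cat >> h.py <<'E'
from scipy.spatial.transform import Rotation as Ro
np.set_printoptions(precision=3,suppress=True)
def st():
    o=bot.get_obs();print("t %.2f"%o['time'],"pos",o['tool_pos'],"rpy",o['tcp_rot'],"F",o['contact_force'],"M",o['moment'],"w %.1f"%o['grip_width'],"q",o['joint_positions']);return o
def go(x,y,z,yaw):
    o=st();R=Ro.from_euler('xyz',o['tcp_rot']);
    print("shift",R.inv().apply(np.array([x,y,z])-o['tool_pos'])/200,"turn",(R.inv()*Ro.from_euler('xyz',[np.pi,0,yaw])).as_rotvec()/(np.pi/4))
E
python3 -c "
from h import *
go(258,-337,300,-1.34+.785)"
```

```text
t 0.15 pos [ 120.102 -510.77   226.23 ] rpy [-3.141  0.001 -1.34 ] F [-0.486 -0.259  0.671] M [ 0.025 -0.015  0.018] w 91.6 q [-1.486  0.343  1.525 -0.     1.275 -0.146]
shift [-0.688 -0.87  -0.368] turn [-0.001  0.001 -0.999]
```

```bash
python3 -m inch '[[[-0.05,-0.06,-0.1,0,0,-0.05,1],[-0.12,-0.15,-0.2,0,0,-0.15,1],[-0.2,-0.25,-0.28,0,0,-0.27,1],[-0.28,-0.36,-0.33,0,0,-0.4,1],[-0.36,-0.46,-0.36,0,0,-0.52,1],[-0.45,-0.57,-0.37,0,0,-0.65,1],[-0.53,-0.67,-0.37,0,0,-0.77,1],[-0.6,-0.76,-0.37,0,0,-0.88,1],[-0.66,-0.83,-0.37,0,0,-0.96,1],[-0.69,-0.87,-0.37,0,0,-1,1]]]'
python3 -c "
from h import *
go(400,-150,300,.23)"
```

```text
time: 1.4
tool_pos: [258.3, -336.2, 300.6]
tcp_rot: [-3.142, 0.0, -0.553]
contact_force: [1.0, -0.5, -0.5]
grip_width: 1.0
t 1.40 pos [ 258.301 -336.214  300.649] rpy [-3.142  0.    -0.553] F [ 1.048 -0.452 -0.463] M [-0.014 -0.048  0.022] w 1.0 q [-1.097  0.099  1.636 -0.     1.407 -0.544]
shift [ 0.114 -1.164  0.003] turn [-0.     0.    -0.997]
```

```bash
python3 -m inch '[[[0.01,-0.06,0,0,0,-0.05,1],[0.02,-0.16,0,0,0,-0.15,1],[0.03,-0.28,0,0,0,-0.27,1],[0.04,-0.4,0,0,0,-0.4,1],[0.05,-0.52,0,0,0,-0.52,1],[0.06,-0.65,0,0,0,-0.65,1],[0.07,-0.77,0,0,0,-0.77,1],[0.08,-0.88,0,0,0,-0.88,1],[0.09,-0.96,0,0,0,-0.96,1],[0.1,-0.99,0,0,0,-1,1]]]'
python3 -c "
from h import *
go(527,12,270,1.015)"
```

```text
time: 2.65
tool_pos: [379.6, -178.7, 300.6]
tcp_rot: [3.142, 0.0, 0.233]
contact_force: [0.7, 0.0, -0.8]
grip_width: 0.5
t 2.65 pos [ 379.622 -178.653  300.617] rpy [3.142 0.    0.233] F [ 0.7    0.017 -0.819] M [ 0.016 -0.117 -0.02 ] w 0.5 q [-0.623  0.091  1.645 -0.     1.406 -0.856]
shift [ 0.937 -0.757  0.153] turn [-0.     0.    -0.996]
```

```bash
python3 -m inch '[[[0.05,-0.05,0,0,0,-0.05,1],[0.15,-0.12,0,0,0,-0.15,1],[0.27,-0.22,0,0,0,-0.27,1],[0.4,-0.32,0,0,0,-0.4,1],[0.52,-0.42,0.02,0,0,-0.52,1],[0.64,-0.52,0.05,0,0,-0.65,1],[0.75,-0.61,0.08,0,0,-0.77,1],[0.85,-0.69,0.11,0,0,-0.88,1],[0.91,-0.74,0.14,0,0,-0.96,1],[0.94,-0.76,0.15,0,0,-1,1]]]'
python3 -c "
from h import *
go(527,12,195,1.585)
import cv2
cv2.imwrite('pics/w1.png',bot.capture('wrist')[:,:,::-1])"
```

```text
time: 3.9
tool_pos: [527.5, 12.3, 270.1]
tcp_rot: [-3.141, 0.001, 1.018]
contact_force: [0.0, -0.0, 0.6]
grip_width: 0.6
t 3.90 pos [527.508  12.298 270.094] rpy [-3.141  0.001  1.018] F [ 0.032 -0.003  0.566] M [ 0.013 -0.123 -0.019] w 0.6 q [-0.122  0.317  1.439 -0.     1.387 -1.14 ]
shift [-0.002 -0.001  0.375] turn [-0.001  0.001 -0.722]
```

View pics/w1.png

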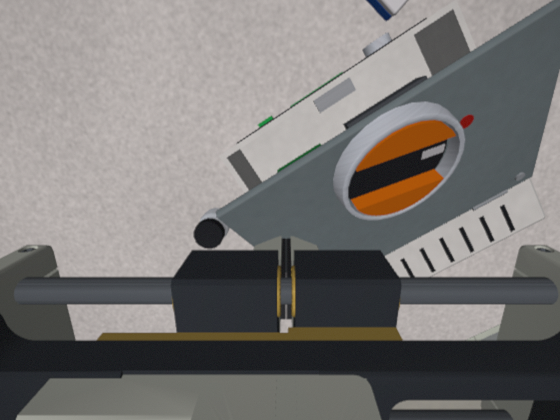

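The wrist view shows the shut fingers at (286,260) over the plain right part of the panel. The dial is at (400,160), clear of them. Next I'll align the hand and come down towards the panel.

```bash
python3 -m inch '[[[0,0,0.03,0,0,-0.06,1],[0,0,0.07,0,0,-0.14,1],[0,0,0.12,0,0,-0.24,1],[0,0,0.17,0,0,-0.35,1],[0,0,0.22,0,0,-0.45,1],[0,0,0.27,0,0,-0.55,1],[0,0,0.31,0,0,-0.63,1],[0,0,0.34,0,0,-0.69,1],[0,0,0.36,0,0,-0.72,1],[0,0,0.37,0,0,-0.72,1]]]'
python3 -c "
from h import *
go(527,12,125,1.585)"
```

```text
time: 5.2
tool_pos: [527.6, 11.3, 197.1]
tcp_rot: [3.141, 0.0, 1.581]
contact_force: [0.1, -0.3, 3.4]
grip_width: 0.2
t 5.20 pos [527.581  11.348 197.088] rpy [3.141 0.    1.581] F [ 0.08  -0.276  3.37 ] M [ 0.049 -0.102  0.013] w 0.2 q [-0.124  0.372  1.565 -0.     1.204 -1.704]
shift [ 0.003 -0.003  0.36 ] turn [ 0.001  0.001 -0.006]
```

```bash
python3 -m inch '[[[0,0,0.02,0,0,0,1],[0,0,0.05,0,0,0,1],[0,0,0.09,0,0,0,1],[0,0,0.13,0,0,0,1],[0,0,0.17,0,0,0,1],[0,0,0.21,0,0,0,1],[0,0,0.25,0,0,0,1],[0,0,0.29,0,0,0,1],[0,0,0.32,0,0,0,1],[0,0,0.34,0,0,0,1]]]'
```

```text
time: 6.45
tool_pos: [527.3, 11.8, 128.2]
tcp_rot: [-3.141, 0.0, 1.582]
contact_force: [-1.1, -0.6, 1.8]
grip_width: 0.7
```

```bash
python3 -m inch '[[[0,0,0.015,0,0,0,1],[0,0,0.03,0,0,0,1],[0,0,0.045,0,0,0,1],[0,0,0.06,0,0,0,1],[0,0,0.075,0,0,0,1],[0,0,0.085,0,0,0,1],[0,0,0.095,0,0,0,1],[0,0,0.1,0,0,0,1],[0,0,0.1,0,0,0,1],[0,0,0.1,0,0,0,1]]]'
```

```text
time: 7.7
tool_pos: [527.7, 11.8, 108.7]
tcp_rot: [3.141, 0.0, 1.582]
contact_force: [0.9, -0.4, -0.5]
grip_width: 0.4
```

```bash
python3 -m inch '[[[0,0,0.003,0,0,0,1],[0,0,0.006,0,0,0,1],[0,0,0.009,0,0,0,1],[0,0,0.012,0,0,0,1],[0,0,0.014,0,0,0,1],[0,0,0.016,0,0,0,1],[0,0,0.018,0,0,0,1],[0,0,0.02,0,0,0,1],[0,0,0.02,0,0,0,1],[0,0,0.02,0,0,0,1]]]'
```

```text
time: 8.95
tool_pos: [527.9, 11.8, 107.9]
tcp_rot: [3.139, 0.001, 1.582]
contact_force: [-8.6, 0.2, 26.0]
grip_width: 0.1
```

26 N at z 107.9 mm means the panel is on its stop. I'll raise the hand, clear the view and measure the dial.

```bash
python3 -m inch '[[[0,0,-0.03,0,0,0,0.22],[0,0,-0.1,0,0,0,0.22],[0,0,-0.2,0,0,0,0.22],[0,-0.1,-0.3,0,0,0,0.22],[0,-0.2,-0.4,0,0,0,0.22],[0,-0.32,-0.48,0,0,0,0.22],[0,-0.44,-0.55,0,0,0,0.22],[0,-0.53,-0.6,0,0,0,0.22],[0,-0.6,-0.62,0,0,0,0.22],[0,-0.62,-0.62,0,0,0,0.22]]]'
python3 -c "
from h import *
st()
import cv2
for n in('wrist','top','scene'):cv2.imwrite(f'pics/{n}2.png',bot.capture(n)[:,:,::-1])
a=cv2.imread('pics/scene2.png')[135:315,195:435]; a=cv2.convertScaleAbs(a,alpha=1.6)
cv2.imwrite('pics/scenez2.png',cv2.resize(a,(792,594),interpolation=cv2.INTER_CUBIC))
a=cv2.imread('pics/top2.png')[130:300,150:350]; a=cv2.convertScaleAbs(a,alpha=1.6)
cv2.imwrite('pics/topz2.png',cv2.resize(a,(700,595),interpolation=cv2.INTER_CUBIC))"
```

```text
time: 10.2
tool_pos: [403.1, 10.5, 229.0]
tcp_rot: [3.141, 0.0, 1.582]
contact_force: [-0.5, -0.1, 0.1]
grip_width: 35.8
t 10.20 pos [403.085  10.454 228.996] rpy [3.141 0.    1.582] F [-0.475 -0.096  0.126] M [ 0.098 -0.188  0.004] w 35.8 q [-0.165  0.114  1.821 -0.     1.206 -1.746]
```

View pics/wrist2.png

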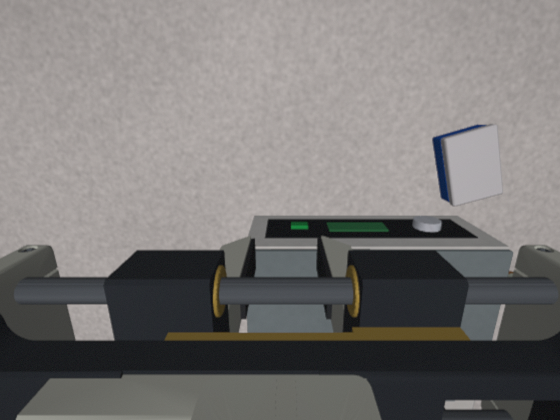

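View pics/scenez2.png

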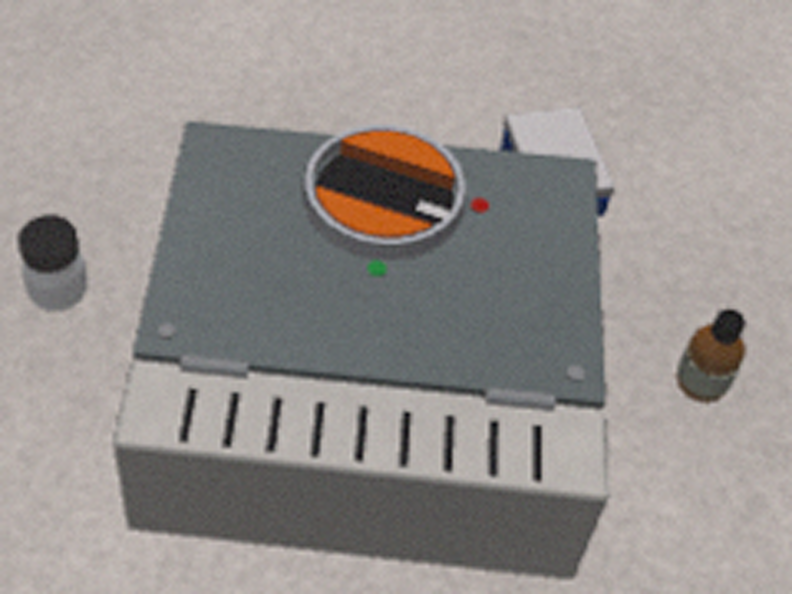

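View pics/topz2.png

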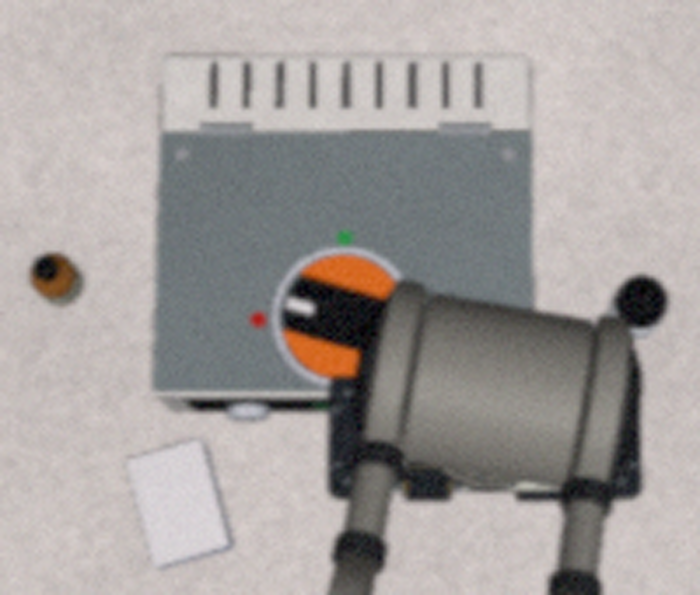

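The panel is down level in both views. The dial is at about (386,185) in the scene zoom, and the pointer sits slightly past the red mark. Now I'll compute the dial centre and slot angle.

```bash
python3 - <<'E'
from h import *
# outer collar extremes at z=123
import cv2
P=[S(305,184),S(466,187),S(388,127),S(384,241)]
Q=np.array([plane("scene",*p,123) for p in P]);print(Q,"scene centre y",Q[:2,1].mean(),"x",Q[2:,0].mean())
print("top left edge",plane("top",*T(272,316),123),"top edge",plane("top",*T(343,247),123))
# slot edges (top rims) in top view at z=123 for angle
a=plane("top",*T(305,277),123);b=plane("top",*T(390,302),123);print("slot ang",np.degrees(np.arctan2(*(a-b)[[1,0]])))
c=plane("top",*T(283,326),123);d=plane("top",*T(358,350),123);print(np.degrees(np.arctan2(*(c-d)[[1,0]])))
print("ptr",plane("top",*T(300,305),110),plane("scene",*S(432,210),110))
print("red",plane("top",*T(258,320),108),"green",plane("top",*T(344,238),108),plane("scene",*S(480,205),108),plane("scene",*S(377,268),108))
go(512.5,106.5,229,1.36)
E
```

```text
[[526.808  56.437 123.   ]
 [515.091 159.276 123.   ]
 [468.605 105.419 123.   ]
 [567.007 110.524 123.   ]] scene centre y 107.85650210446306 x 517.805903049029
top left edge [512.034 159.411 123.   ] top edge [563.958 108.623 123.   ]
slot ang 73.97299343753329
72.70959090795208
ptr [522.716 140.111 110.   ] [526.266 139.347 110.   ]
red [511.527 170.942 108.   ] green [573.965 108.736 108.   ] [515.938 170.217 108.   ] [576.982 108.011 108.   ]
t 10.35 pos [403.661  10.424 228.452] rpy [-3.141  0.     1.582] F [-0.885  0.809  1.002] M [ 0.102 -0.167 -0.009] w 35.6 q [-0.164  0.116  1.82  -0.     1.205 -1.746]
shift [ 0.474  0.549 -0.003] turn [-0.     0.     0.282]
```

```bash
python3 -m inch '[[[0.03,0.03,0,0,0,0.03,0.22],[0.09,0.1,0,0,0,0.08,0.22],[0.16,0.18,0,0,0,0.14,0.22],[0.23,0.26,0,0,0,0.2,0.22],[0.3,0.34,0.05,0,0,0.26,0.22],[0.36,0.42,0.12,0,0,0.32,0.22],[0.42,0.48,0.2,0,0,0.36,0.22],[0.45,0.52,0.28,0,0,0.38,0.22],[0.47,0.545,0.35,0,0,0.38,0.22],[0.475,0.55,0.38,0,0,0.38,0.22]]]'
python3 -c "
from h import *
go(513,107,116,1.28)
import cv2
cv2.imwrite('pics/w3.png',bot.capture('wrist')[:,:,::-1])
a=cv2.imread('pics/w3.png')
a=bot.capture('scene')[135:315,195:435,::-1]; a=cv2.convertScaleAbs(a,alpha=1.6)
cv2.imwrite('pics/scenez3.png',cv2.resize(a,(792,594),interpolation=cv2.INTER_CUBIC))"
```

```text
time: 11.6
tool_pos: [512.1, 106.6, 151.5]
tcp_rot: [-3.14, 0.001, 1.284]
contact_force: [-0.1, 0.0, 1.2]
grip_width: 35.8
t 11.60 pos [512.139 106.61  151.479] rpy [-3.14   0.001  1.284] F [-0.107  0.025  1.239] M [ 0.115 -0.179  0.052] w 35.8 q [ 0.059  0.413  1.639 -0.     1.091 -1.225]
shift [0.003 0.004 0.177] turn [-0.002  0.001  0.005]
```

View pics/w3.png

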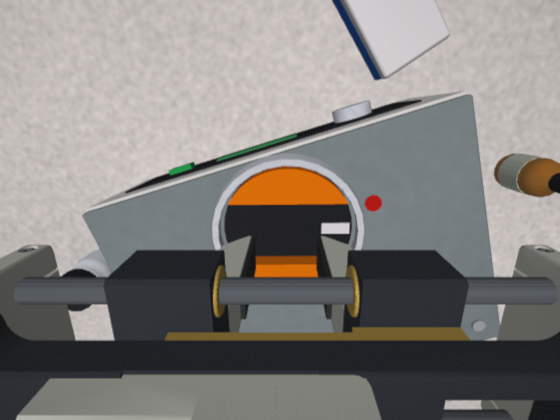

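View pics/scenez3.png

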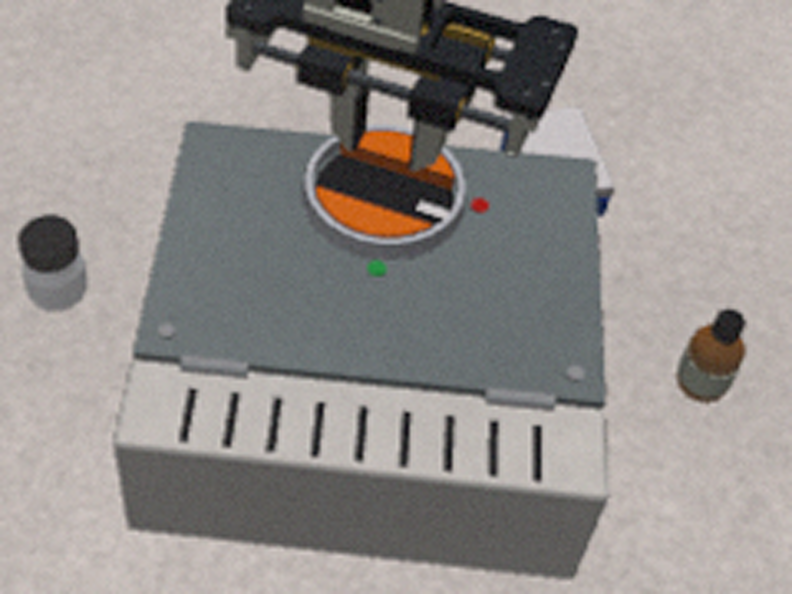

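The wrist view shows the slot parallel to the jaws, with its floor centred at about (288,231). I'll check centring by ray casting.

```bash
python3 - <<'E'
from h import *
o=bot.get_obs();Tt=bot.camera_params("wrist");M=Tt['T_tool_cam'];R=Ro.from_euler('xyz',o['tcp_rot']).as_matrix()
def w(u,v,z):
    d=R@M[:3,:3]@np.array([(u-Tt['cx'])/Tt['fx'],(v-Tt['cy'])/Tt['fy'],1]);p=R@M[:3,3]+o['tool_pos'];return p+d*(z-p[2])/d[2]
for a in((288,160,123),(212,228,123),(363,228,123)):print(w(*a))
print("slot near edge top",w(288,205,110),"far",w(288,256,123))
print("mid collar",(w(212,228,123)+w(363,228,123))/2)
l=(np.array([w(288,160,123)])-54*np.array([np.sin(0)+0,0,0]));t=R[:,1]
print("centre from top edge",w(288,160,123)+54*t, "tool y",t)
E
```

```text
[463.442 120.727 123.   ]
[492.869  58.928 123.   ]
[521.519 156.197 123.   ]
slot near edge top [495.645 111.393 110.   ] far [527.203 102.073 123.   ]
mid collar [507.194 107.563 123.   ]
centre from top edge [515.227 105.42  122.933] tool y [ 0.959 -0.283 -0.001]
```

```bash
python3 -m inch '[[[0,0,0.02,0,0,0,0.22],[0,0,0.05,0,0,0,0.22],[0,0,0.08,0,0,0,0.22],[0,0,0.11,0,0,0,0.22],[0,0,0.13,0,0,0,0.22],[0,0,0.15,0,0,0,0.22],[0,0,0.165,0,0,0,0.22],[0,0,0.175,0,0,0,0.22],[0,0,0.175,0,0,0,0.22],[0,0,0.175,0,0,0,0.22]]]'
```

```text
time: 12.95
tool_pos: [512.5, 106.7, 117.8]
tcp_rot: [3.141, 0.0, 1.283]
contact_force: [0.7, 0.5, -0.4]
grip_width: 35.9
```

In the slot with no contact. Turning clockwise now (positive about tool z).

```bash
python3 -m inch '[[[0,0,0.01,0,0,0.06,0.22],[0,0,0.01,0,0,0.14,0.22],[0,0,0.01,0,0,0.24,0.22],[0,0,0.01,0,0,0.35,0.22],[0,0,0.01,0,0,0.46,0.22],[0,0,0.01,0,0,0.58,0.22],[0,0,0.01,0,0,0.7,0.22],[0,0,0.01,0,0,0.82,0.22],[0,0,0.01,0,0,0.93,0.22],[0,0,0.01,0,0,1,0.22]]]'
python3 -m inch '[[[0,0,0,0,0,0.06,0.22],[0,0,0,0,0,0.14,0.22],[0,0,0,0,0,0.24,0.22],[0,0,0,0,0,0.34,0.22],[0,0,0,0,0,0.43,0.22],[0,0,0,0,0,0.52,0.22],[0,0,0,0,0,0.6,0.22],[0,0,0,0,0,0.66,0.22],[0,0,0,0,0,0.7,0.22],[0,0,0,0,0,0.72,0.22]]]'
python3 -c "
from h import *
st()
import cv2
cv2.imwrite('pics/w4.png',bot.capture('wrist')[:,:,::-1])"
```

```text
time: 14.2
tool_pos: [512.5, 106.6, 115.9]
tcp_rot: [3.141, -0.0, 0.496]
contact_force: [-1.5, -0.2, 0.4]
grip_width: 36.0
time: 15.45
tool_pos: [512.2, 107.0, 115.8]
tcp_rot: [-3.141, 0.0, -0.068]
contact_force: [-1.7, 2.0, 1.9]
grip_width: 35.8
t 15.45 pos [512.242 106.973 115.775] rpy [-3.141  0.    -0.068] F [-1.684  2.032  1.862] M [0.502 0.173 0.125] w 35.8 q [0.059 0.456 1.683 0.    1.003 0.127]
```

View pics/w4.png

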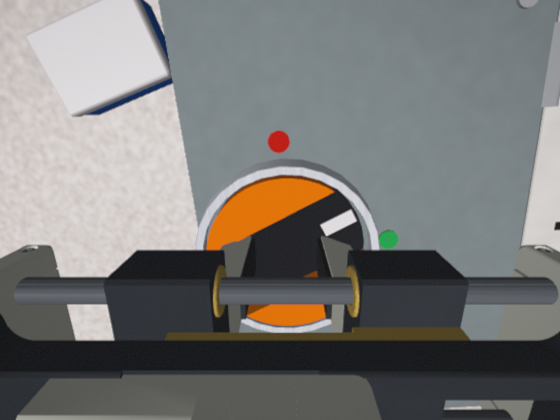

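The dial is following: the pointer at (338,222) is about 25° short of green, with the expected 0.12 N m of friction. Next I'll turn to near the stop.

```bash
python3 -m inch '[[[0,0,0,0,0,0.05,0.22],[0,0,0,0,0,0.1,0.22],[0,0,0,0,0,0.16,0.22],[0,0,0,0,0,0.22,0.22],[0,0,0,0,0,0.28,0.22],[0,0,0,0,0,0.33,0.22],[0,0,0,0,0,0.37,0.22],[0,0,0,0,0,0.4,0.22],[0,0,0,0,0,0.42,0.22],[0,0,0,0,0,0.42,0.22]]]'
python3 -c "
from h import *
st()
import cv2
cv2.imwrite('pics/w5.png',bot.capture('wrist')[:,:,::-1])"
```

```text
time: 16.75
tool_pos: [512.3, 107.1, 115.7]
tcp_rot: [-3.141, 0.0, -0.398]
contact_force: [-1.7, 4.9, 1.8]
grip_width: 35.5
t 16.75 pos [512.32  107.103 115.698] rpy [-3.141  0.    -0.398] F [-1.688  4.859  1.767] M [0.838 0.234 0.093] w 35.5 q [0.059 0.456 1.683 0.001 1.002 0.457]
```

View pics/w5.png

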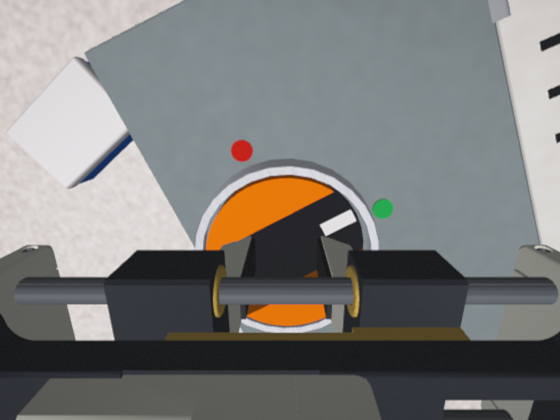

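The pointer is at (338,222) and the green mark at (383,208), so it is nearly there. I'll turn a little further until the moment rises.

```bash
python3 -m inch '[[[0,0,0,0,0,0.01,0.22],[0,0,0,0,0,0.02,0.22],[0,0,0,0,0,0.03,0.22],[0,0,0,0,0,0.04,0.22],[0,0,0,0,0,0.05,0.22],[0,0,0,0,0,0.06,0.22],[0,0,0,0,0,0.07,0.22],[0,0,0,0,0,0.08,0.22],[0,0,0,0,0,0.08,0.22],[0,0,0,0,0,0.08,0.22]]]'
python3 -c "
from h import *
st()"
```

```text
time: 18.05
tool_pos: [512.3, 107.1, 115.7]
tcp_rot: [-3.141, 0.0, -0.46]
contact_force: [-1.6, 5.3, 1.7]
grip_width: 35.9
t 18.05 pos [512.322 107.144 115.704] rpy [-3.141  0.    -0.46 ] F [-1.58   5.293  1.695] M [0.902 0.183 0.139] w 35.9 q [0.059 0.456 1.683 0.001 1.002 0.519]
```

```bash
python3 -m inch '[[[0,0,0,0,0,0.01,0.22],[0,0,0,0,0,0.02,0.22],[0,0,0,0,0,0.03,0.22],[0,0,0,0,0,0.04,0.22],[0,0,0,0,0,0.05,0.22],[0,0,0,0,0,0.06,0.22],[0,0,0,0,0,0.07,0.22],[0,0,0,0,0,0.08,0.22],[0,0,0,0,0,0.08,0.22],[0,0,0,0,0,0.08,0.22]]]'
python3 -c "
from h import *
st()
import cv2
cv2.imwrite('pics/w6.png',bot.capture('wrist')[:,:,::-1])"
```

```text
time: 19.3
tool_pos: [512.7, 107.3, 115.8]
tcp_rot: [-3.14, -0.0, -0.523]
contact_force: [-0.7, 6.8, 0.6]
grip_width: 35.7
t 19.30 pos [512.665 107.326 115.775] rpy [-3.14  -0.    -0.523] F [-0.665  6.841  0.618] M [1.037 0.064 0.432] w 35.7 q [0.059 0.456 1.683 0.001 1.002 0.582]
```

View pics/w6.png

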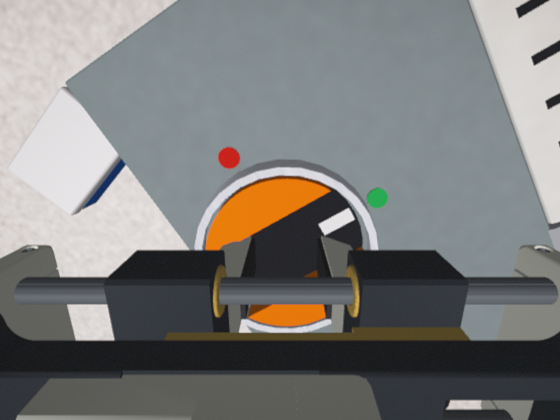

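The moment has risen to 0.43 N m, so the stop has been met. I'll nudge once more to confirm.

```bash
python3 -m inch '[[[0,0,0,0,0,0.01,0.22],[0,0,0,0,0,0.02,0.22],[0,0,0,0,0,0.03,0.22],[0,0,0,0,0,0.04,0.22],[0,0,0,0,0,0.05,0.22],[0,0,0,0,0,0.05,0.22],[0,0,0,0,0,0.05,0.22],[0,0,0,0,0,0.05,0.22],[0,0,0,0,0,0.05,0.22],[0,0,0,0,0,0.05,0.22]]]'
python3 -c "
from h import *
st()"
```

```text
time: 20.6
tool_pos: [513.0, 107.5, 115.9]
tcp_rot: [-3.14, -0.001, -0.561]
contact_force: [-0.2, 6.7, 1.0]
grip_width: 35.4
t 20.60 pos [512.991 107.458 115.948] rpy [-3.14  -0.001 -0.561] F [-0.155  6.652  1.022] M [ 1.189 -0.017  0.745] w 35.4 q [0.06  0.456 1.683 0.001 1.001 0.62 ]
```

It's firmly at the stop (0.75 N m). I'll back off within the free play, then lift out.

```bash
python3 -m inch '[[[0,0,0,0,0,-0.1,0.22],[0,0,0,0,0,-0.25,0.22],[0,0,0,0,0,-0.4,0.22],[0,0,0,0,0,-0.5,0.22],[0,0,-0.02,0,0,-0.5,0.22],[0,0,-0.08,0,0,-0.5,0.22],[0,0,-0.18,0,0,-0.5,0.22],[0,0,-0.3,0,0,-0.5,0.22],[0,0,-0.4,0,0,-0.5,0.22],[0,0,-0.45,0,0,-0.5,0.22]]]'
python3 -c "
from h import *
go(400,-80,280,-.17)"
```

```text
time: 21.85
tool_pos: [513.0, 106.6, 207.6]
tcp_rot: [-3.141, -0.003, -0.171]
contact_force: [0.5, -0.1, -0.2]
grip_width: 35.6
t 21.85 pos [513.026 106.575 207.555] rpy [-3.141 -0.003 -0.171] F [ 0.526 -0.097 -0.243] M [-0.023 -0.103  0.034] w 35.6 q [ 0.059  0.355  1.56  -0.     1.224  0.23 ]
shift [-0.397  1.015 -0.364] turn [-0.    -0.003 -0.001]
```

```bash
python3 -m inch '[[[-0.01,0.03,-0.05,0,0,0,0.22],[-0.05,0.12,-0.12,0,0,0,0.22],[-0.1,0.25,-0.2,0,0,0,0.22],[-0.16,0.4,-0.27,0,0,0,0.22],[-0.22,0.55,-0.32,0,0,0,0.22],[-0.28,0.7,-0.36,0,0,0,0.22],[-0.33,0.83,-0.36,0,0,0,0.22],[-0.37,0.92,-0.36,0,0,0,0.22],[-0.39,0.97,-0.36,0,0,0,0.22],[-0.39,0.98,-0.36,0,0,0,0.22]]]'
python3 -c "
from h import *
go(350,-270,300,-.17)
import cv2
a=bot.capture('scene')[135:315,195:435,::-1]; a=cv2.convertScaleAbs(a,alpha=1.6)
cv2.imwrite('pics/s7.png',cv2.resize(a,(792,594),interpolation=cv2.INTER_CUBIC))
a=bot.capture('top')[130:300,150:350,::-1]; a=cv2.convertScaleAbs(a,alpha=1.6)
cv2.imwrite('pics/t7.png',cv2.resize(a,(700,595),interpolation=cv2.INTER_CUBIC))"
```

```text
time: 23.1
tool_pos: [401.9, -73.9, 277.9]
tcp_rot: [3.142, -0.0, -0.171]
contact_force: [0.4, 0.0, -0.9]
grip_width: 35.8
t 23.10 pos [401.934 -73.867 277.889] rpy [ 3.142 -0.    -0.171] F [ 0.403  0.019 -0.939] M [-0.045 -0.088 -0.046] w 35.8 q [-0.37   0.084  1.716 -0.     1.342 -0.199]
shift [-0.089  1.011 -0.11 ] turn [ 0.    -0.    -0.001]
```

View pics/s7.png

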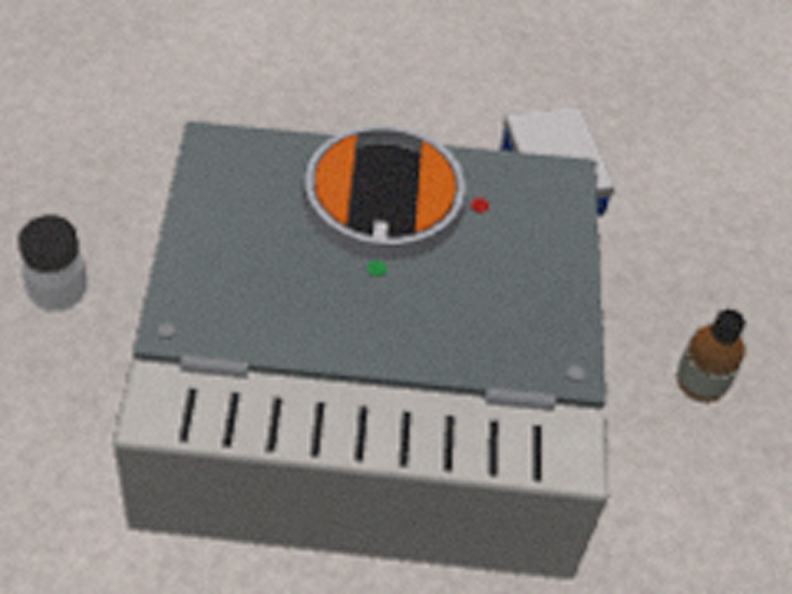

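View pics/t7.png

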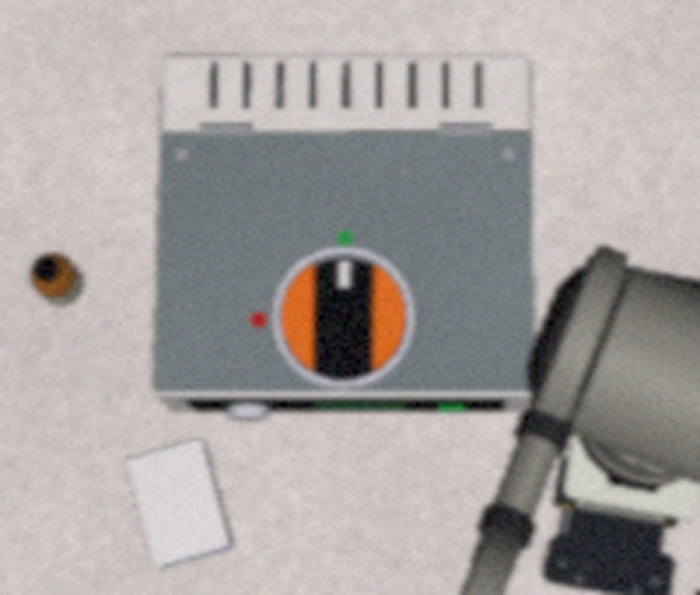

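Both views show the pointer at the green mark ((344,272) in the top zoom, green at (344,238)). The panel is level, and the bottle and slide box stand where they were. The jar is unmoved in the scene view and hidden by the arm in the top view. The hand is well clear, so I'm handing in.

```bash
python3 -c "
from h import *
st();bot.close_job()"
```

```text
t 23.20 pos [402.463 -73.363 277.777] rpy [-3.142 -0.    -0.17 ] F [ 0.638 -0.554 -0.624] M [-0.015 -0.09   0.013] w 35.8 q [-0.368  0.084  1.715  0.     1.342 -0.198]
the job is handed in; nothing more can be done
```

The panel is shut and the fastener is locked; I handed the job in at 23.2 s.

- **Panel:** I pushed it down with the shut fingertips at about push_right. It met its hard stop at z ≈ 108 mm, with 26 N on the fingertip. The camera views then showed it level.
- **Fastener:** Only after that did I set the tips in the slot and turn clockwise. I used both fingertips, opened about 36 mm and centred on the axis, and twisted, not one tip at the slot's end. The moment rose from about 0.12 N m (friction) to 0.75 N m at the stop. I then backed off within the free play and lifted out.
- **Last checks:** The pointer is at the green mark in both outside views and the panel is level. The bottle and slide box look unmoved in both views. The jar looks unmoved in the scene view, but the arm hid it in the last top view. The hand is clear, at z ≈ 278 mm with under 1.1 N read at the wrist.
- **Disagreement:** The two outside cameras differed by up to about 7 mm on where the fastener's middle lay along x. I used a middle value, which was within the slot's clearance.

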